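Roll a tube into the V-block and push it up to the stop

TASK

Roll the loose metal tube across the bench, up the V-block's ramp and into its V, then push it endwise along the V until its end is home against the blue stop plate. Do it all by gentle pushing with the fingers: do not pinch or lift the tube, and leave the other things on the bench alone. Finish with the hand clear of the tube.

Things in the scene. Friction and masses are not known exactly. Their poses are not given: they have to be found in the camera images.
- v_block: V-block fixed to the bench: bright steel ramp and shallow V (120 degrees between its faces, line of the V 2 mm above the bench) and a blue back rising to 20 mm, 32 to 55 mm behind the V's line. Origin at bench level under the centre of a tube lying home. x axis: along the V to the stop plate (V from x -70 to +80 mm, open at the -70 end); y: the way the tube rolls in; z up.
- crest (a point): Middle of the ramp's crest, 11 mm above the bench, 17.5 mm before the V's line in the V-block's y; the ramp rises to it evenly from bench level 64 mm before the V's line. A tube whose centre is pushed past the crest drops into the V by itself; pushed on hard, it could climb out over the back.
- stop_face (a point): Point on the face of the blue upright stop plate, level with the centre of a tube in the V; it faces the V-block's -x. The plate is 10 mm thick, 46 mm high, and reaches from 26 mm before to 54 mm behind the V's line.
- seat (a point): The point where the tube's centre is when it lies in the V with its end against the stop plate: 25 mm above the bench, 80 mm before the plate. Axes as the V-block's.
- tube: Loose smooth pale grey metal tube, 40 mm in diameter, 160 mm long, about 0.45 kg. Origin at its centre, x axis along it; y and z turn as it rolls. It starts lying on the bench before the ramp: 160 to 240 mm before the V's line, parallel to the V within 0.06 rad, 25 to 40 mm short of home in the V-block's x. It rolls easily and may run on a little when pushed fast.
- tube_centre (a point): The tube's centre, on its axis; 20 mm above the bench while it lies on it.
- tube_stripe (a point): Middle of the yellow stripe along the tube's surface, 20 mm from its axis; at the start it is underneath, on the bench.
- tape_roll: Bystander, loose: roll of blue masking tape lying flat, 104 mm across, 24 mm high. Origin at the centre of its underside.
- grease_tin: Bystander, loose: flat tin with a yellow-brown lid, 76 mm across, 33 mm high. Origin at the centre of its underside.
- screwdriver: Bystander, loose: screwdriver with red handle, 179 mm long, 30 mm thick. Origin at the centre of its underside.
- hexkey_set: Bystander, loose: red folding hex key set, 95 x 27 x 30 mm. Origin at the centre of its underside.
- ratchet: Bystander, loose: bright steel ratchet handle lying flat, 254 mm long, 38 mm wide at its head. Origin at the centre of its underside.

How it is judged:
On the way, in this order (a step that is already met when the one before it is completed fails the run):
1. the tube rolls on the bench before it reaches the ramp: its stripe has come from underneath to the upper side (height (world z) of tube_stripe above 0.03 m and y of tube_centre in the frame of seat below -0.075 m).
2. the tube lies in the V, still short of the stop plate (y of tube_centre in the frame of seat between -0.004 and 0.004 m and z of tube_centre in the frame of seat between -0.004 and 0.004 m and angle between the x axis of tube and the x axis of v_block, either way round below 0.05 rad and x of tube_centre in the frame of seat below -0.005 m), for 0.2 s.
3. the tube lies in the V with its end against the stop plate (y of tube_centre in the frame of seat between -0.004 and 0.004 m and z of tube_centre in the frame of seat between -0.004 and 0.004 m and angle between the x axis of tube and the x axis of v_block, either way round below 0.05 rad and x of tube_centre in the frame of seat between -0.004 and 0.004 m), for 0.2 s.
At the end, for the whole second after the job is handed in: The tube lies at rest in the V (centre within 4 mm of the seat along, across and in height, axis within 0.05 rad of the V) with its end within 4 mm of the stop plate (all of step 3 and linear speed of tube below 0.01 m/s); the robot touches nothing.
It fails at once if the tube is lifted (its centre more than 42 mm above the bench; over the crest it rises to 31 mm) (height (world z) of tube_centre above 0.042 m).
It fails at once if the fingers press on the tube with more than 30 N, as when pinched (contact force between the fingers and tube above 30 N).
It fails at once if a bystander is moved by more than 15 mm (distance of any of tape_roll, grease_tin, screwdriver, hexkey_set, ratchet from where it was at the start of the episode above 0.015 m).
It also fails if it takes over 51 s, if anything falls off the work surface, if the arm or the gripper's body presses on something with over 40 N, if the wrist force passes 120 N, or if a joint passes its speed limit or range.

ROBOT

A 7-joint arm with a two-finger parallel gripper is mounted at the origin on a cart in front of the work surface, level with it; the furniture and walls round the work are solid. World frame = base frame: x ahead of the robot, y to its left, z up, the work surface at z = 0. Lengths are in m, angles in rad, forces in N, time in s.
With the tool pointing down it reaches from about 0.35 to 0.775 m from the base axis. Payload 3.1 kg.
Tool frame: the origin (TCP) lies midway between the tips of the shut fingers; the grasp point (between the pads) lies 19 mm behind it; z points along the fingers, y is the line along which they close (so a half turn about z gives the same grasp; the last joint's range is limited). The gripper opens to 85 mm and grips with 20 to 120 N. Pads are 22 mm wide; open, the fingers measure 114 mm over their backs; the gripper's body (76 mm by 85 mm) begins 54 mm behind the grasp point. The pads swing forward as they close: fully open they stand 13 mm farther back than shut.
Start: joints at [1.204, 0.311, 0.014, 1.512, -0.004, 1.319, -0.027], TCP at [0.176, -0.521, 0.231] pointing down, gripper open.
Joint ranges: [-2.7, 2.7], [-0.3, 1.91], [-1.27, 1.3], [0.12, 2.57], [-1.44, 4.58], [0.2, 2.03], [-3.05, 3.05]. Speed limits (rad/s): [2.79, 2.79, 3.14, 3.14, 3.14, 3.14, 3.14].

INTERFACE

Orientations are given as a unit quaternion [w, x, y, z].
In Python, from cell import env, cams gives the robot as it stands. The module is installed in compiled form; this text tells all that it offers.
- The arm moves only by the tool move_arm, never from a script. Its argument "plan" is a list of rows, each a list of 7 numbers: the shift along the world's x, y, z in m, then the turn, a rotation vector about the world's x, y, z in degrees, then the opening, from 0 (shut) to 1 (fully open). A call has 1 to 10 rows; each row is the pose to reach, as a shift and turn from the pose commanded when the call began; what a row does not reach only later rows make up. A row lasts 1/12 s, in which the tool goes at most 41.7 mm and 7.16 degrees, less where a joint would pass 70% of its speed; a pose out of reach is approached as far as the arm can. A call with a gripper value outside its range is refused whole. The fingers move at their own pace and stop on an object; the grip force is fixed at half the most. Time passes only in rows, so rows that repeat a pose let the fingers close. It gives the time, the measured TCP pose, the force, the opening and the grip force at its end, in the units of the state.
- env.read_state(): the state, without advancing time (a new reading comes with each control period).
- cams.capture(name): name is "side" or "top"; returns the picture (400x640x3 uint8, red, green, blue); there is no depth.
- cams.camera_info(name): a dict with "mtx" (3x3 intrinsics, pixels), "camera_from_world" (4x4, takes a point from world to camera coordinates). Camera axes: x right, y down, z forward; pixel columns grow to the right and rows downward; lengths in m; the calibration is good to about 2 mm. A picture is of the moment at which its call begins. camera_info takes no time and is no camera call.
- env.hand_in(): hands the job in; it is judged then, once.
The state is a dict: "time_s": time; "joint_positions": joint angles; "qd": joint speeds; "effort": joint torques, N m; "eef_pos": TCP position; "eef_rot": TCP orientation; "force": force on the tool from outside, world axes, zero at the start; "torque": the same for the moment, N m; "opening": finger opening in m; "grip_force": force on a finger pad.
Only numpy, scipy, OpenCV 4.12 (cv2) and the standard library are available. Lean on these libraries where they do the work, as an engineer would, in place of code of your own. Each camera call takes 0.05 s, during which the arm holds its last target. There are 200 camera calls.

## Working session

There is one attempt and no reset: what is moved stays moved. The work goes in short steps, Python scripts to look and compute and a tool call to move; the robot and the scene stay as the last step left them, time stands still between calls to the robot, and variables do not carry over. Pictures are saved under pics/ and viewed, at most 10 in all, crops included, and the job is handed in when it is done.

Besides the shell and the picture viewer there is one more tool, called after "Emit:" by a JSON object that holds its "method" and its "body", one argument or row to a line. move_arm: Moves the arm, as the interface text tells. Its arguments: {"type":"object","properties":{"plan":{"type":"array"}},"required":["plan"]}

```bash
mkdir -p pics; ls
python3 - <<'E'
from cell import env,cams
import cv2,numpy as np
np.set_printoptions(precision=4,suppress=True)
for n in("side","top"):
    im=cams.capture(n); cv2.imwrite(f"pics/{n}0.png",im[:,:,::-1])
    i=cams.camera_info(n); print(n,np.array(i["mtx"]),np.array(i["camera_from_world"]))
s=env.read_state(); print(s)
E
```

```text
pics
side [[449.5252   0.     313.6154]
 [  0.     449.5252 205.6345]
 [  0.       0.       1.    ]] [[-0.9995  0.0257  0.0196  0.574 ]
 [-0.0081  0.386  -0.9225  0.0604]
 [-0.0313 -0.9221 -0.3856  1.2067]
 [ 0.      0.      0.      1.    ]]
top [[371.8158   0.     313.0375]
 [  0.     371.8158 203.394 ]
 [  0.       0.       1.    ]] [[ 0.0002 -1.      0.0058 -0.0287]
 [-0.9753 -0.0014 -0.2209  0.5853]
 [ 0.2209 -0.0056 -0.9753  1.0623]
 [ 0.      0.      0.      1.    ]]
{'time_s': 0.1, 'joint_positions': array([ 1.2043,  0.3117,  0.014 ,  1.5129, -0.0044,  1.3192, -0.0272]), 'qd': array([-0.0011, -0.0029, -0.0003, -0.0033, -0.0015, -0.0004,  0.0005]), 'effort': array([  0.0008, -38.0853,   0.1467, -23.124 ,   0.0123,   0.0081,
         0.    ]), 'eef_pos': array([ 0.1753, -0.5206,  0.2303]), 'eef_rot': array([-0.001 ,  0.9868,  0.1617, -0.0002]), 'force': array([-0.3242,  0.762 ,  0.0545]), 'torque': array([-0.0429, -0.0074,  0.0364]), 'grip_force': 0.0, 'opening': 0.0856423081075462}
```

View pics/top0.png

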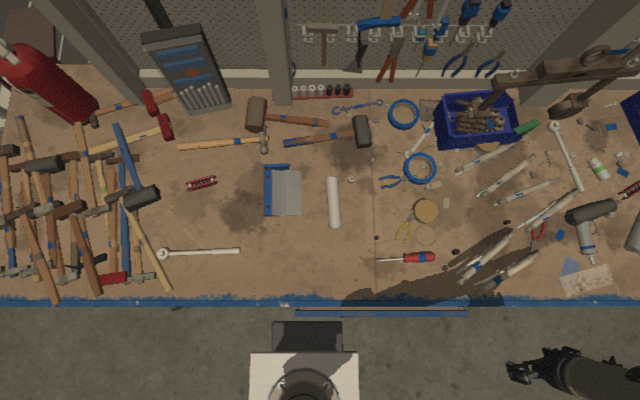

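View pics/side0.png

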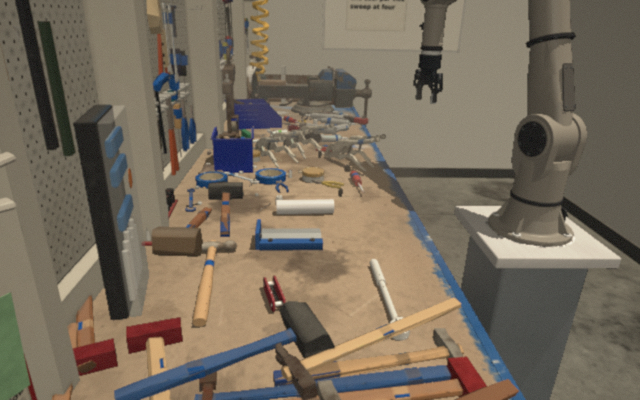

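The top view shows the tube near (333,203), running almost straight up the image. The V-block is at (283,190), with its stop plate at the top near (277,167) and its blue back on the left at x≈268. The tube therefore rolls to image left (world +y), and the plate lies towards world +x. I'll measure the corners next.

```bash
cat > h.py <<'E'
import cv2,numpy as np
from cell import env,cams
np.set_printoptions(precision=4,suppress=True)
def ray(n,uv,z):
    i=cams.camera_info(n);K=np.array(i["mtx"]);T=np.array(i["camera_from_world"])
    R,t=T[:3,:3],T[:3,3];d=R.T@np.linalg.solve(K,[uv[0],uv[1],1]);c=-R.T@t
    return c+d*(z-c[2])/d[2]
def proj(n,p):
    i=cams.camera_info(n);T=np.array(i["camera_from_world"]);q=np.array(i["mtx"])@(T[:3,:3]@p+T[:3,3]);return q[:2]/q[2]
def biggest(m):
    n,l,s,c=cv2.connectedComponentsWithStats(m.astype(np.uint8));k=1+np.argmax(s[1:,4]);return (l==k).astype(np.uint8)
def tube(im,x0=305,x1=365,y0=160,y1=245):
    hsv=cv2.cvtColor(im,cv2.COLOR_RGB2HSV);m=np.zeros(im.shape[:2],bool)
    m[y0:y1,x0:x1]=((hsv[...,1]<60)&(hsv[...,2]>120))[y0:y1,x0:x1]
    b=biggest(m);return cv2.minAreaRect(cv2.findContours(b,0,2)[0][0]),b
E
python3 - <<'E'
from h import *
im=cv2.imread("pics/top0.png")[:,:,::-1].copy()
r,b=tube(im);print(r)
bp=cv2.boxPoints(r);print(bp)
for p in bp: print(ray("top",p,.02))
print("c",ray("top",r[0],.02))
cv2.imwrite("pics/c.png",cv2.resize(im[150:240,250:350,::-1],None,fx=6,fy=6,interpolation=cv2.INTER_NEAREST))
s=cv2.imread("pics/side0.png");cv2.imwrite("pics/d.png",cv2.resize(s[185:260,240:350],None,fx=7,fy=7,interpolation=cv2.INTER_NEAREST))
E
```

```text
((333.2527770996094, 201.6982879638672), (51.41788101196289, 11.865665435791016), 84.95755004882812)
[[325.0833 176.6103]
 [336.903  175.5674]
 [341.4223 226.7863]
 [329.6025 227.8292]]
[ 0.6839 -0.0671  0.02  ]
[ 0.6874 -0.1051  0.02  ]
[ 0.521  -0.1169  0.02  ]
[ 0.5177 -0.08    0.02  ]
c [ 0.6012 -0.0924  0.02  ]
```

View pics/c.png

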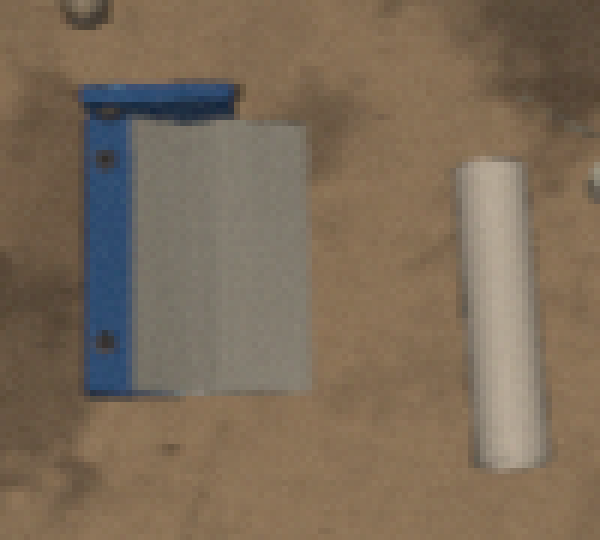

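View pics/d.png

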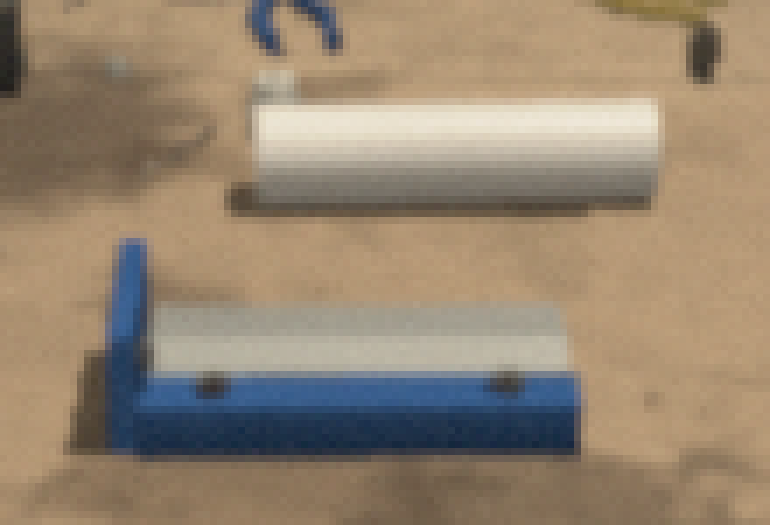

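The tube and V-block edges show clearly in the crops. In the top crop the ramp foot runs (307,124)–(312,391), the back's inner edge is at x≈132 and the plate top spans (80..240, 84..100).

Run:
```python
from h import *
f=lambda x,y:((x+.5)/6+250-.5,(y+.5)/6+150-.5)
for n,p,z in[("rampfoot far",f(307,124),0),("rampfoot near",f(312,391),0),("backin far",f(131,122),.02),("backin near",f(131,388),.02),("backout far",f(84,122),.02),("backout near",f(84,390),.02),("plate top L (far)",f(80,88),.046),("plate top R",f(240,84),.046),("plate face L",f(82,102),.046),("plate face R",f(234,99),.046)]:
    print(n,ray("top",p,z))
g=lambda x,y:((x+.5)/7+240-.5,(y+.5)/7+185-.5)
for n,p,z in[("back outer far(x+)",g(134,411),.02),("back outer near",g(579,411),.02),("back in near",g(579,376),.02),("plate top",g(122,240),.046),("face top",g(146,240),.046),("crest near",g(560,306),.011),("tube R axis",g(658,125),.03),("tube L",g(256,125),.03)]:
    print(n,ray("side",p,z))
im=cv2.imread("pics/top0.png")[:,:,::-1].copy()
b=tube(im)[1]
e=[]
for v in(180,190,200,210,220):
    u=np.where(b[v])[0];a=ray("top",(u[0]-.5,v),.02);c=ray("top",(u[-1]+.5,v),.02);e.append((a+c)/2);print(u[0],u[-1],(a+c)/2)
e=np.array(e);print("slope dy/dx",np.polyfit(e[:,0],e[:,1],1))
```

```text
rampfoot far [0.7115 0.0118 0.    ]
rampfoot near [0.5629 0.008  0.    ]
backin far [0.706  0.1057 0.02  ]
backin near [0.5605 0.1021 0.02  ]
backout far [0.706  0.1309 0.02  ]
backout near [0.5594 0.1266 0.02  ]
plate top L (far) [0.7163 0.1301 0.046 ]
plate top R [0.7187 0.0459 0.046 ]
plate face L [0.7086 0.1288 0.046 ]
plate face R [0.7104 0.0489 0.046 ]
back outer far(x+) [0.7068 0.1347 0.02  ]
back outer near [0.5577 0.133  0.02  ]
back in near [0.5565 0.107  0.02  ]
plate top [0.7173 0.0538 0.046 ]
face top [0.7088 0.0537 0.046 ]
crest near [0.56   0.0325 0.011 ]
tube R axis [ 0.516  -0.0972  0.03  ]
tube L [ 0.6776 -0.0937  0.03  ]
326 337 [ 0.6726 -0.0876  0.02  ]
327 338 [ 0.6394 -0.0904  0.02  ]
328 339 [ 0.6067 -0.0932  0.02  ]
329 339 [ 0.5744 -0.0944  0.02  ]
329 340 [ 0.5424 -0.0956  0.02  ]
slope dy/dx [ 0.0614 -0.1295]
```

Measured values:
- **V-block:** yaw is about 0.024 rad and the seat is at about (0.628, 0.073).
- **Tube:** its centre is at about (0.599, -0.093) and its yaw is about 0.06. That puts it 165 mm before the V line and 33 mm short of home, both within the stated ranges.

I'll move the open hand behind the tube, with the line of the fingers parallel to it.

Emit:
{"method": "move_arm", "body": {
  "plan": [
    [0.415,0.36,0,0,0,74.7,1],
    [0.415,0.36,0,0,0,74.7,1],
    [0.415,0.36,0,0,0,74.7,1],
    [0.415,0.36,0,0,0,74.7,1],
    [0.415,0.36,0,0,0,74.7,1],
    [0.415,0.36,0,0,0,74.7,1],
    [0.415,0.36,0,0,0,74.7,1],
    [0.415,0.36,0,0,0,74.7,1],
    [0.415,0.36,0,0,0,74.7,1],
    [0.415,0.36,0,0,0,74.7,1]
  ]
}}

```text
time_s: 0.93
eef_pos: [0.4911, -0.2467, 0.231]
eef_rot: [-0.0, 0.704, 0.711, -0.0]
force: [1.3, 0.1, -0.0]
opening: 0.0857
grip_force: 0.0
```

Emit:
{"method": "move_arm", "body": {
  "plan": [
    [0.035,0.03,0,0,0,2.8,1],
    [0.07,0.06,0,0,0,2.8,1],
    [0.1,0.087,-0.02,0,0,2.8,1],
    [0.1,0.087,-0.06,0,0,2.8,1],
    [0.1,0.087,-0.1,0,0,2.8,1],
    [0.1,0.087,-0.14,0,0,2.8,1],
    [0.1,0.087,-0.18,0,0,2.8,1],
    [0.1,0.087,-0.2,0,0,2.8,1],
    [0.1,0.087,-0.2,0,0,2.8,1]
  ]
}}

```text
time_s: 1.68
eef_pos: [0.5843, -0.1604, 0.0243]
eef_rot: [-0.006, 0.688, 0.726, -0.004]
force: [-0.7, -0.6, 0.5]
opening: 0.0853
grip_force: 0.0
```

Run:
```python
from h import *
t=cams.capture("top");s=cams.capture("side")
a=cv2.resize(t[150:250,250:390],None,fx=4,fy=4);b=cv2.resize(s[150:260,220:360],None,fx=4,fy=4)
h=max(a.shape[0],b.shape[0])
a=a[:,:380+20]
o=np.zeros((h,800,3),np.uint8);o[:a.shape[0],:400]=a;o[:b.shape[0],400:]=b[:,:400]
cv2.imwrite("pics/e.png",o[:,:,::-1]);print(env.read_state()["eef_pos"])
```

```text
[ 0.5899 -0.1611  0.0308]
```

View pics/e.png

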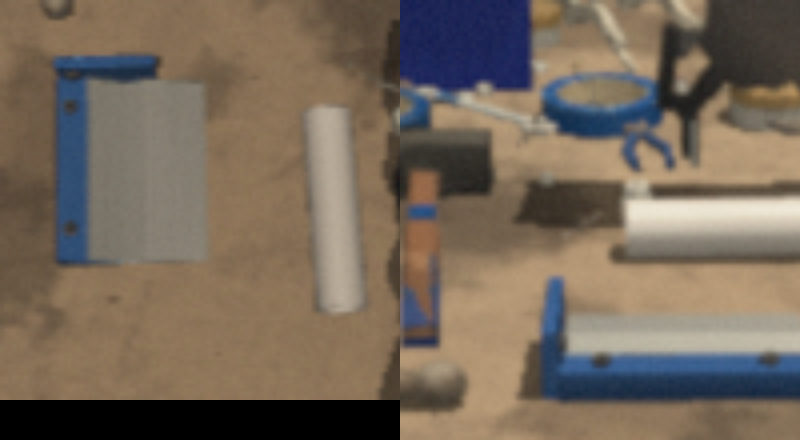

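The hand stands behind the tube, with its visible fingertip at about (292,191) in the side view and clear of everything. The tube hasn't moved. Next I'll lower the hand and check the force.

Emit:
{"method": "move_arm", "body": {
  "plan": [
    [0,0,-0.01,0,0,0,1],
    [0,0,-0.02,0,0,0,1],
    [0,0,-0.027,0,0,0,1],
    [0,0,-0.03,0,0,0,1],
    [0,0.003,-0.03,0,0,0,1],
    [0,0.007,-0.03,0,0,0,1]
  ]
}}

```text
time_s: 2.28
eef_pos: [0.5903, -0.1545, 0.0013]
eef_rot: [0.0, 0.688, 0.725, -0.0]
force: [-0.2, 0.4, -0.0]
opening: 0.0855
grip_force: 0.0
```

Run:
```python
from h import *
s=cams.capture("side");print(env.read_state()["eef_pos"],env.read_state()["force"])
cv2.imwrite("pics/f.png",cv2.resize(s[140:240,260:380,::-1],None,fx=6,fy=6))
```

```text
[ 0.5907 -0.1526  0.0017] [-0.0054  1.0892 -0.4244]
```

View pics/f.png

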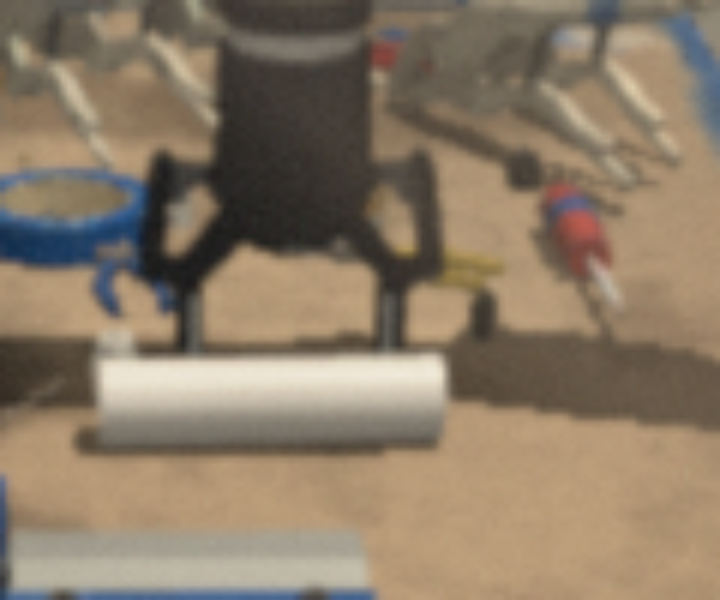

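The hand is centred behind the tube, with its fingers at about (292,195) and (325,195). The tips are low enough to push at axis height, so I'll start rolling.

Emit:
{"method": "move_arm", "body": {
  "plan": [
    [0,0.007,-0.002,0,0,0,1],
    [0,0.014,-0.002,0,0,0,1],
    [0,0.019,-0.002,0,0,0,1],
    [0,0.024,-0.002,0,0,0,1],
    [0,0.028,-0.002,0,0,0,1],
    [0,0.032,-0.002,0,0,0,1],
    [0,0.036,-0.002,0,0,0,1],
    [0,0.04,-0.002,0,0,0,1],
    [-0.001,0.044,-0.002,0,0,0,1],
    [-0.001,0.048,-0.002,0,0,0,1]
  ]
}}

```text
time_s: 3.17
eef_pos: [0.589, -0.1059, -0.0008]
eef_rot: [-0.0, 0.688, 0.726, -0.0]
force: [-0.3, -0.3, -0.7]
opening: 0.0853
grip_force: 0.1
```

```bash
cat > m.py <<'E'
from h import *
import sys
t=cams.capture("top");s=env.read_state();print(s["eef_pos"],s["force"],s["time_s"])
cv2.imwrite("pics/last.png",t[:,:,::-1])
zc=float(sys.argv[1]) if len(sys.argv)>1 else .02
x0,x1=(int(sys.argv[2]),int(sys.argv[3])) if len(sys.argv)>3 else (270,345)
hsv=cv2.cvtColor(t,cv2.COLOR_RGB2HSV);m=np.zeros(t.shape[:2],bool)
m[160:250,x0:x1]=((hsv[...,2]>150)&(hsv[...,1]<70))[160:250,x0:x1]
b=biggest(m);r=cv2.minAreaRect(cv2.findContours(b,0,2)[0][0]);print(r)
e=[];vs=np.where(b.any(1))[0];print("rows",vs[0],vs[-1],"ends x",ray("top",(r[0][0],vs[0]-.5),zc)[0],ray("top",(r[0][0],vs[-1]+.5),zc)[0])
for v in range(vs[0]+5,vs[-1]-5,4):
    u=np.where(b[v])[0];e.append(ray("top",((u[0]+u[-1])/2,v),zc))
e=np.array(e);k=np.polyfit(e[:,0],e[:,1],1);print("slope",k[0],"y at .6",np.polyval(k,.6))
E
python3 m.py
```

```text
[ 0.5892 -0.1044 -0.0007] [0.6084 1.022  0.7472] 3.2167
((327.7379455566406, 202.3551788330078), (51.322113037109375, 8.885866165161133), 85.2363510131836)
rows 177 228 ends x 0.68424069673238 0.5155567473920509
slope 0.10690364957633833 y at .6 -0.07160531624035807
```

Emit:
{"method": "move_arm", "body": {
  "plan": [
    [0,0.004,0,0,0,-0.2,1],
    [0,0.008,0,0,0,-0.4,1],
    [0,0.012,0,0,0,-0.6,1],
    [0,0.016,0,0,0,-0.8,1],
    [0,0.02,0,0,0,-1.0,1],
    [0,0.024,0,0,0,-1.2,1],
    [0,0.028,0,0,0,-1.4,1],
    [0,0.032,0,0,0,-1.6,1],
    [0,0.036,0,0,0,-1.8,1],
    [0,0.04,0,0,0,-1.8,1]
  ]
}}

```text
time_s: 4.05
eef_pos: [0.5893, -0.0658, -0.0007]
eef_rot: [0.0, 0.699, 0.715, 0.0]
force: [0.5, 0.0, -0.9]
opening: 0.0857
grip_force: 0.1
```

```bash
python3 m.py
python3 - <<'E'
import cv2
cv2.imwrite("pics/g.png",cv2.resize(cv2.imread("pics/last.png")[150:250,250:380],None,fx=5,fy=5))
E
```

```text
[ 0.5893 -0.0643 -0.0006] [-0.3537  0.7682  0.5317] 4.1
((314.24139404296875, 203.89657592773438), (50.49165725708008, 8.304548263549805), 85.2363510131836)
rows 179 229 ends x 0.6774701516676033 0.5123715558465947
slope 0.08568306742718061 y at .6 -0.02596010386235434
```

View pics/g.png

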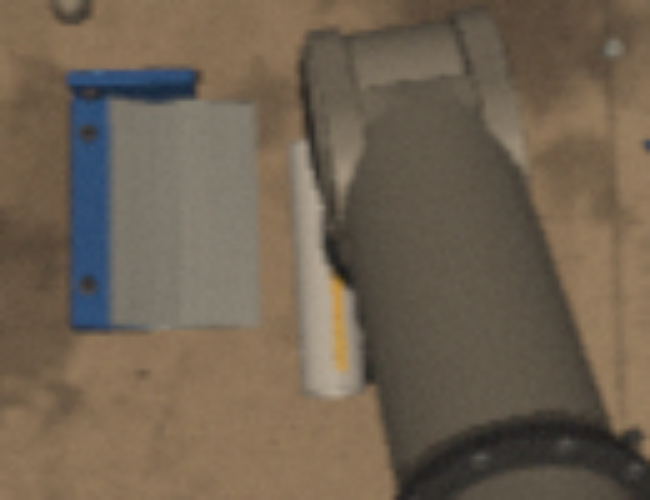

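The stripe is now on top at about (318,215), so step 1 is met well before the ramp, and the tube is nearly parallel to the V. I'll carry on to the ramp and up it.

Emit:
{"method": "move_arm", "body": {
  "plan": [
    [0,0.004,0,0,0,0,1],
    [0,0.008,0,0,0,0,1],
    [0,0.012,0,0,0,0,1],
    [0,0.016,0,0,0,0,1],
    [0,0.02,0,0,0,0,1],
    [0,0.024,0,0,0,0,1],
    [0,0.028,0,0,0,0,1],
    [0,0.032,0,0,0,0,1],
    [0,0.036,0,0,0,0,1],
    [0,0.04,0.001,0,0,0,1]
  ]
}}

```text
time_s: 4.93
eef_pos: [0.5891, -0.0263, 0.0002]
eef_rot: [0.0, 0.699, 0.715, -0.0]
force: [0.2, -0.9, 0.4]
opening: 0.0855
grip_force: 0.6
```

Emit:
{"method": "move_arm", "body": {
  "plan": [
    [0,0.004,0.001,0,0,0,1],
    [0,0.008,0.002,0,0,0,1],
    [0,0.012,0.003,0,0,0,1],
    [0,0.016,0.004,0,0,0,1],
    [0,0.02,0.005,0,0,0,1],
    [0,0.023,0.006,0,0,0,1],
    [0,0.026,0.007,0,0,0,1],
    [0,0.029,0.007,0,0,0,1],
    [0,0.032,0.008,0,0,0,1],
    [0,0.032,0.008,0,0,0,1]
  ]
}}

```text
time_s: 5.77
eef_pos: [0.5894, 0.0074, 0.0085]
eef_rot: [-0.0, 0.699, 0.715, 0.001]
force: [0.4, -1.8, 1.5]
opening: 0.0852
grip_force: 1.3
```

```bash
python3 m.py .03 270 320
python3 - <<'E'
import cv2,numpy as np
from cell import cams
a=cv2.imread("pics/last.png")[150:250,250:340];b=cams.capture("side")[170:270,240:360,::-1]
cv2.imwrite("pics/i.png",np.hstack([cv2.resize(a,None,fx=3.8,fy=5),cv2.resize(b,None,fx=3.8,fy=5)]))
E
```

```text
[0.5893 0.0073 0.0083] [ 0.6493 -1.1497  0.2816] 5.8167
((291.0, 217.0), (6.0, 24.0), 0.0)
rows 205 229 ends x 0.5896813273870719 0.5107574313203453
slope 0.17387068349485738 y at .6 0.052493413228638736
```

View pics/i.png

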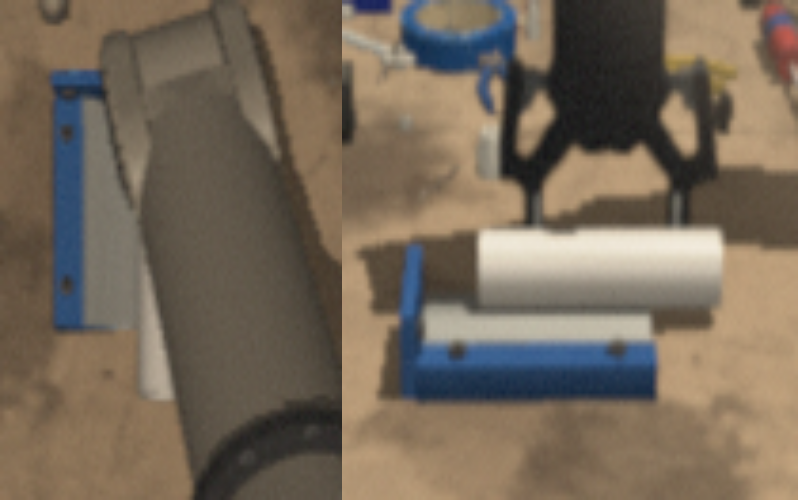

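The side view shows the tube on the ramp, level, and resting on both fingers. I'll move on slowly over the crest.

Emit:
{"method": "move_arm", "body": {
  "plan": [
    [0,0.003,0.001,0,0,0,1],
    [0,0.006,0.001,0,0,0,1],
    [0,0.009,0.002,0,0,0,1],
    [0,0.012,0.003,0,0,0,1],
    [0,0.015,0.003,0,0,0,1],
    [0,0.018,0.003,0,0,0,1],
    [0,0.02,0.003,0,0,0,1],
    [0,0.022,0.003,0,0,0,1],
    [0,0.022,0.003,0,0,0,1],
    [0,0.022,0.003,0,0,0,1]
  ]
}}

```text
time_s: 6.7
eef_pos: [0.5889, 0.0291, 0.011]
eef_rot: [-0.001, 0.699, 0.715, 0.0]
force: [0.3, -0.4, -0.9]
opening: 0.0858
grip_force: 0.0
```

```bash
cat > s.py <<'E'
from h import *
s=cams.capture("side");st=env.read_state();print(st["eef_pos"],st["force"],st["time_s"])
cv2.imwrite("pics/sl.png",s[:,:,::-1])
hsv=cv2.cvtColor(s,cv2.COLOR_RGB2HSV);m=np.zeros(s.shape[:2],bool)
m[205:250,270:360]=((hsv[...,1]<45)&(hsv[...,2]>130))[205:250,270:360]
b=biggest(m);print("box",cv2.boundingRect(b))
u,v=np.where(b)[1],np.where(b)[0]
for c in (u.min()+4,u.max()-4):print(c,v[u==c].min(),v[u==c].max())
print("expected ends at seat z25:")
for x in(.708,.548):print(proj("side",np.array([x,.073+(x-.628)*.024,.025])),"top",proj("side",np.array([x,.073+(x-.628)*.024-.008,.0435])))
E
python3 s.py
```

```text
[0.589  0.0285 0.0111] [ 0.3832 -0.283  -0.1311] 6.75
box (275, 222, 66, 15)
279 223 235
336 223 234
expected ends at seat z25:
[260.2657 230.2078] top [260.3411 222.0117]
[325.1428 229.947 ] top [325.2035 221.8138]
```

The contact force has gone to zero and the tube lies level in the V about 37 mm short of the stop. I'll back off, lift, shut the fingers and go round to its open end.

Emit:
{"method": "move_arm", "body": {
  "plan": [
    [0,-0.02,0,0,0,0,1],
    [0,-0.035,0.01,0,0,0,1],
    [0,-0.035,0.05,0,0,0,1],
    [0,-0.035,0.09,0,0,0,0.5],
    [-0.035,-0.02,0.09,0,0,0,0],
    [-0.07,0,0.09,0,0,0,0],
    [-0.105,0.02,0.09,0,0,0,0],
    [-0.137,0.041,0.09,0,0,0,0],
    [-0.137,0.041,0.09,0,0,0,0],
    [-0.137,0.041,0.09,0,0,0,0]
  ]
}}

```text
time_s: 7.58
eef_pos: [0.4501, 0.0701, 0.1013]
eef_rot: [-0.0, 0.698, 0.716, -0.001]
force: [1.3, -0.3, 1.2]
opening: 0.0006
grip_force: 0.0
```

```bash
python3 s.py
python3 - <<'E'
import cv2,numpy as np
from cell import cams
a=cams.capture("top")[150:250,250:340,::-1];b=cv2.imread("pics/sl.png")[170:270,240:360]
cv2.imwrite("pics/j.png",np.hstack([cv2.resize(a,None,fx=3.8,fy=5),cv2.resize(b,None,fx=3.8,fy=5)]))
E
```

```text
[0.4522 0.069  0.1016] [ 1.4265 -0.4432  0.5483] 7.6333
box (270, 223, 71, 15)
274 229 231
336 226 234
expected ends at seat z25:
[260.2657 230.2078] top [260.3411 222.0117]
[325.1428 229.947 ] top [325.2035 221.8138]
```

View pics/j.png

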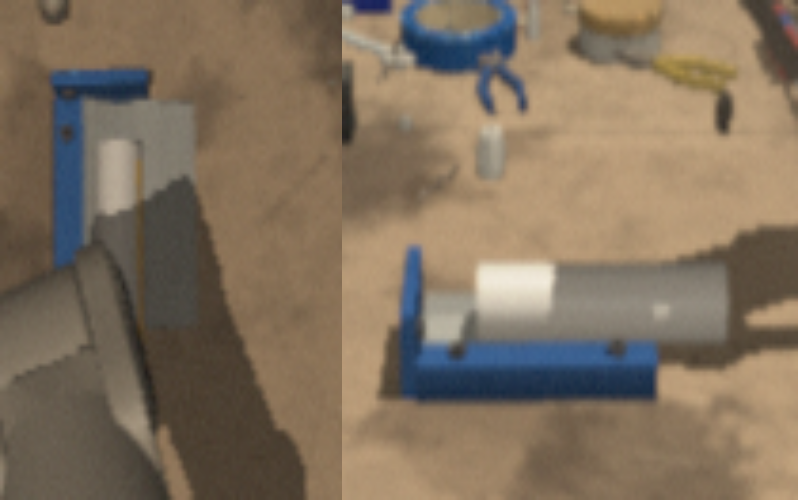

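The tube lies in the V (top view at about (281,190)), with a gap of roughly 37 mm to the plate and its open end at x≈0.509. I'll lower the shut fingers behind that end and push gently along +x.

Emit:
{"method": "move_arm", "body": {
  "plan": [
    [0,0,-0.03,0,0,0,0],
    [0,0,-0.06,0,0,0,0],
    [0,0,-0.078,0,0,0,0],
    [0,0,-0.082,0,0,0,0],
    [0.006,0,-0.082,0,0,0,0],
    [0.012,0,-0.082,0,0,0,0],
    [0.018,0,-0.082,0,0,0,0],
    [0.024,0,-0.082,0,0,0,0],
    [0.029,0.001,-0.082,0,0,0,0],
    [0.033,0.001,-0.082,0,0,0,0]
  ]
}}

```text
time_s: 8.52
eef_pos: [0.487, 0.0701, 0.0202]
eef_rot: [0.001, 0.7, 0.715, 0.001]
force: [1.1, 0.3, 0.6]
opening: -0.0001
grip_force: 0.0
```

Emit:
{"method": "move_arm", "body": {
  "plan": [
    [0.003,0,0,0,0,0,0],
    [0.006,0,0,0,0,0,0],
    [0.009,0,0,0,0,0,0],
    [0.012,0,0,0,0,0,0],
    [0.015,0,0,0,0,0,0],
    [0.018,0,0,0,0,0,0],
    [0.021,0,0,0,0,0,0],
    [0.024,0,0,0,0,0,0],
    [0.024,0,0,0,0,0,0]
  ]
}}

```text
time_s: 9.27
eef_pos: [0.5098, 0.0698, 0.0191]
eef_rot: [0.0, 0.699, 0.715, 0.0]
force: [-1.7, 0.4, -0.1]
opening: -0.0001
grip_force: 0.6
```

```bash
python3 s.py
python3 - <<'E'
import cv2,numpy as np
b=cv2.imread("pics/sl.png")[190:260,250:360]
cv2.imwrite("pics/k.png",cv2.resize(b,None,fx=7,fy=7))
E
```

```text
[0.5098 0.0698 0.0192] [-1.4808 -0.5402 -0.6328] 9.3167
box (270, 223, 67, 14)
274 223 235
332 226 234
expected ends at seat z25:
[260.2657 230.2078] top [260.3411 222.0117]
[325.1428 229.947 ] top [325.2035 221.8138]
```

View pics/k.png

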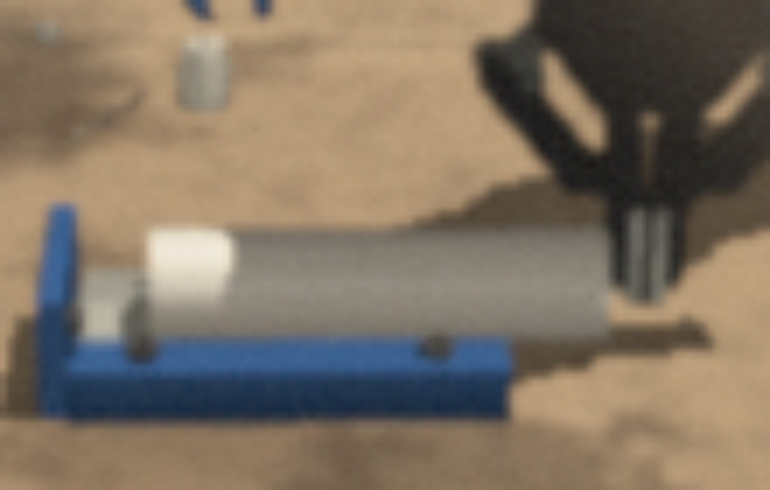

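The fingers bear on the tube's end at about (337,230) with roughly 1.5 N, and about 29 mm remains to the plate.

Emit:
{"method": "move_arm", "body": {
  "plan": [
    [0.003,0,0,0,0,0,0],
    [0.006,0,0,0,0,0,0],
    [0.009,0,0,0,0,0,0],
    [0.012,0,0,0,0,0,0],
    [0.015,0.001,0,0,0,0,0],
    [0.018,0.001,0,0,0,0,0],
    [0.02,0.001,0,0,0,0,0],
    [0.022,0.001,0,0,0,0,0],
    [0.024,0.001,0,0,0,0,0],
    [0.025,0.001,0,0,0,0,0]
  ]
}}

```text
time_s: 10.15
eef_pos: [0.5347, 0.0708, 0.0193]
eef_rot: [0.0, 0.699, 0.715, 0.0]
force: [-1.7, -0.2, -0.6]
opening: -0.0002
grip_force: 0.8
```

Emit:
{"method": "move_arm", "body": {
  "plan": [
    [0.001,0,0,0,0,0,0],
    [0.002,0,0,0,0,0,0],
    [0.002,0,0,0,0,0,0]
  ]
}}

```text
time_s: 10.4
eef_pos: [0.5364, 0.0708, 0.0193]
eef_rot: [0.0, 0.699, 0.715, 0.0]
force: [-0.4, 1.3, -1.0]
opening: -0.0003
grip_force: 0.7
```

```bash
python3 s.py
```

```text
[0.5364 0.0708 0.0193] [-1.425  -0.0339 -2.2266] 10.45
box (270, 223, 56, 14)
274 226 236
321 225 235
expected ends at seat z25:
[260.2657 230.2078] top [260.3411 222.0117]
[325.1428 229.947 ] top [325.2035 221.8138]
```

Still free. I'll press on in 1 mm steps until the force rises.

Emit:
{"method": "move_arm", "body": {
  "plan": [
    [0.001,0,0,0,0,0,0],
    [0.002,0,0,0,0,0,0],
    [0.002,0,0,0,0,0,0]
  ]
}}

```text
time_s: 10.7
eef_pos: [0.5365, 0.0708, 0.0193]
eef_rot: [-0.001, 0.699, 0.715, -0.002]
force: [-4.5, -0.3, 3.6]
opening: -0.0001
grip_force: 2.9
```

The hand stopped at 0.5365 while commanded 2 mm further, and the force rose to 4.5 N, so the tube is against the plate. I'll back off and check.

Emit:
{"method": "move_arm", "body": {
  "plan": [
    [-0.01,0,0,0,0,0,0],
    [-0.03,0,0,0,0,0,0],
    [-0.06,0,0,0,0,0,0],
    [-0.07,0,0.03,0,0,0,0],
    [-0.08,0,0.07,0,0,0,0],
    [-0.08,0,0.11,0,0,0,0],
    [-0.08,0,0.13,0,0,0,0],
    [-0.08,0,0.13,0,0,0,0],
    [-0.08,0,0.13,0,0,0,0]
  ]
}}

```text
time_s: 11.45
eef_pos: [0.4607, 0.071, 0.1514]
eef_rot: [0.002, 0.7, 0.715, 0.002]
force: [-0.0, -0.2, -1.2]
opening: 0.0003
grip_force: 0.0
```

```bash
python3 s.py
python3 - <<'E'
import cv2,numpy as np
from cell import cams
a=cams.capture("top")[150:250,250:340,::-1];b=cv2.imread("pics/sl.png")[170:270,240:360]
cv2.imwrite("pics/l.png",np.hstack([cv2.resize(a,None,fx=3.8,fy=5),cv2.resize(b,None,fx=3.8,fy=5)]))
E
```

```text
[0.4591 0.0706 0.1497] [-0.4839  0.3949 -0.6555] 11.5
box (270, 223, 56, 14)
274 223 235
321 226 235
expected ends at seat z25:
[260.2657 230.2078] top [260.3411 222.0117]
[325.1428 229.947 ] top [325.2035 221.8138]
```

View pics/l.png

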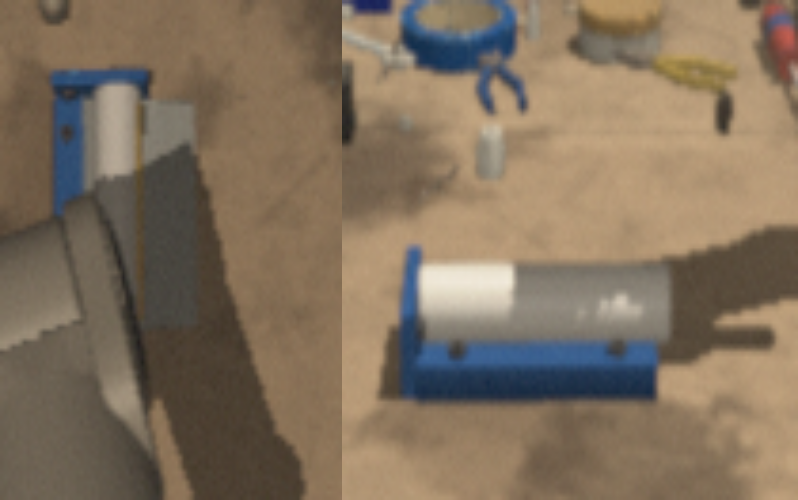

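Both views show the tube in the V with its end against the blue plate, and the hand well clear.

```bash
python3 -c "
from cell import env
print(env.hand_in())"
```

```text
the job is handed in; nothing more can be done
None
```

I rolled the tube up the ramp into the V and pushed it home against the blue stop plate. The hand is clear and the job is handed in; the hand-in gave no verdict.

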